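# Roll the brass bar blank into the V-block

### The arm

A 6-joint arm with a two-finger parallel gripper is mounted at the origin on the work surface. World frame = base frame: x ahead of the robot, y to its left, z up, the work surface at z = 0. Lengths are in m, angles in rad, forces in N, time in s.
With the tool pointing down it reaches from about 0.275 to 1 m from the base axis. Payload 8.4 kg.
Tool frame: the origin (TCP) lies on the centre line of the jaws, within the pads' length; the fingertips stand 17 mm ahead of it and the grasp point (between the pads) lies 2 mm behind it (bot.tcp_to_tips is the z of the fingertips in the tool frame, in m); z points along the fingers, y is the line along which they close (so a half turn about z gives the same grasp; the last joint's range is limited). The gripper opens to 85 mm and grips with 20 to 120 N. Pads are 22 mm wide; open, the fingers measure 114 mm over their backs; the gripper's body (76 mm by 85 mm) begins 54 mm behind the grasp point. The pads swing forward as they close: fully open they stand 13 mm farther back than shut.
Start: joints at [-1.206, 0.353, 1.633, -0, 1.155, -0.002], TCP at [0.224, -0.583, 0.248] pointing down, gripper open.
Joint ranges: [-2.63, 2.63], [-0.92, 2.1], [0.06, 2.66], [-1.3, 4.44], [0, 2.69], [-3.02, 3.02]. Speed limits (rad/s): [2.22, 2.22, 2.79, 3.14, 3.14, 3.14].

### API

Orientations are given as a unit quaternion [x, y, z, w].
In Python, from workcell import bot, hand, kinematics, get_obs, vision, hand_in gives the robot as it stands. The module is installed in compiled form; this text tells all that it offers. Calls block until the motion is done:
- bot.reach(position, orientation): joint-space move of the TCP to a pose.
- bot.servo_line(position, ori=None, velocity=0.15): straight line of the TCP; ori=None keeps the orientation; velocity is the mean speed in m/s.
- bot.goto_joints(angles): joint-space move.
- hand.move_gripper(opening, strength=None): finger opening in m; strength is the grip in N (None keeps the last); returns when the fingers have stopped.
- bot.dwell(seconds).
- kinematics.solve_ik(position, orientation): joint angles nearest the present ones, or None.
- get_obs(): the state.
- vision.read_camera(name): name is "scene" or "side" or "wrist"; returns a dict with "frame" (400x640x3 uint8, red, green, blue), "intrinsics" (3x3 intrinsics, pixels), "view" (4x4, takes a point from world to camera coordinates). Camera axes: x right, y down, z forward; pixel columns grow to the right and rows downward; lengths in m; the calibration is good to about 2 mm. A picture is of the moment at which its call begins. There is no depth.
A pose or a line that the arm cannot do raises bot.IKError and nothing moves.
- hand_in(): hands the job in; it is judged then, once.
The state is a dict: "time_s": time; "joint_pos": joint angles; "joint_vel": joint speeds; "joint_efforts": joint torques, N m; "position": TCP position; "orientation": TCP orientation; "wrist_force": force on the tool from outside, world axes, zero at the start; "ft_torque": the same for the moment, N m; "gripper_width": finger opening in m; "grip_force": force on a finger pad.
Only numpy, scipy, OpenCV 4.12 (cv2) and the standard library are available. Lean on these libraries where they do the work, as an engineer would, in place of code of your own. Each camera call takes 0.05 s, during which the arm holds its last target. There are 200 camera calls.

### The job

Roll the lying brass bar along the bench by pushing its side with your fingertips, up the V-block's ramp and into the groove, and push it endways along the groove until its end is up against the stop plate. Do not lift the bar off the bench or the block at any time, and leave the other things on the bench where they are; at the end the bar lies still in the groove and you are clear of it.

Things in the scene. Friction and masses are not known exactly. Their poses are not given: they have to be found in the camera images.
- blank_center (a point): Middle of the lying brass bar (round, solid, 30 mm diameter, 120 mm long, about 0.7 kg, rolls freely), on its axis, 15 mm above the bench at the start. x runs along the bar; y and z turn as it rolls. It starts on the bare bench 140 to 180 mm from the groove on the ramp side, up to 0.3 rad out of parallel, its middle 10 to 30 mm short of its final place along the groove.
- vblock_seat (a point): Where the bar's middle lies when fully in the groove and against the stop: 23 mm above the bench. Fixed to the steel V-block (screwed down). y runs along the groove to the stop plate, x across the groove away from the ramp (roll towards +x), z up. In this frame block and ramp reach from y -50 to +60 mm. Groove bottom at x = 0, 2 mm above the bench. Far 45 degree face rises to 34 mm at x = 32; block ends at x = 62 mm.
- vblock_lip (a point): Middle of the edge where the ramp's top falls into the groove, 13.5 mm above the bench, x = -11.5 mm in the frame of vblock_seat (same axes). The ramp rises evenly from bench level 86 mm before this edge, its last 6 mm flat. Beyond the edge a 45 degree face falls to the groove's bottom; the bar sinks about 5 mm as it drops in.
- vblock_stop (a point): Centre of the stop plate's inner face at bar height: upright steel plate across one end of the groove, 10 mm thick, 52 mm high, from 23 mm before to 62 mm beyond the groove's middle line, y = +60 mm in the frame of vblock_seat (same axes). The groove's other end is open; the bar, fully home, sticks out there by 10 mm.
- stub: bystander: short upright brass cylinder, 26 mm diameter, 42 mm high; origin under its centre
- padlock: bystander: standing brass padlock, 22 x 46 mm and 70 mm high with its shackle; origin under its centre
- lock_cylinder: bystander: brass door lock cylinder lying down, 17 x 60 mm, 33 mm high; origin under its centre
- screwdriver: bystander: screwdriver lying beyond the V-block, about 200 mm long along its x axis; origin under its middle
- oil: bystander: white oil bottle, 44 mm diameter, 100 mm high; origin under its centre
- tin: bystander: round steel tin, 68 mm diameter, 50 mm high; origin under its centre
- blank: the same brass bar; this origin lies on its surface and turns round with it, so use the bar's middle instead. Rolled askew, the bar strays sideways (across its own axis), about 25 mm on the way at 0.3 rad, until it squares up against two fingertips; on the block it tips off the open end if its middle is more than about 40 mm short of its final place. Bar and block are smooth metal, slippery on one another
Not all that is in view belongs to the job. What is shaped like the blank but pink is not meant.

How it is judged:
By the outcome, as a careful person would: the job done as asked, in the order asked, and still so for the second after the job is handed in, with the robot touching nothing.
It also fails if it takes over 59 s, if anything falls off the work surface, if the arm or the gripper's body presses on something with over 40 N, if the wrist force passes 120 N, or if a joint passes its speed limit or range.

## Working session

There is one attempt and no reset: what is moved stays moved. The work goes in short steps, each a Python script; the robot and the scene stay as the last script left them, time stands still between calls to the robot, and variables do not carry over. Pictures are saved under pics/ and viewed, at most 10 in all, crops included, and the job is handed in when it is done.

```bash
mkdir -p pics; cat > h.py <<'E'
import numpy as np, cv2
from workcell import bot, hand, kinematics, get_obs, vision, hand_in
def shot(n,f):
    c=vision.read_camera(n); cv2.imwrite(f'pics/{f}.png',c['frame'][:,:,::-1]); np.savez(f'pics/{f}.npz',**c); return c
def load(f): return dict(np.load(f'pics/{f}.npz'))
def ray(c,uv,z):
    K,V=c['intrinsics'],c['view']; d=V[:3,:3].T@np.linalg.solve(K,[uv[0],uv[1],1]); o=-V[:3,:3].T@V[:3,3]
    return o+d*(z-o[2])/d[2]
def proj(c,p):
    q=c['intrinsics']@(c['view']@np.append(p,1))[:3]; return q[:2]/q[2]
E
python3 -c "
from h import *
for n in ['scene','side','wrist']:
    c=shot(n,n+'0'); V=c['view']; print(n,-V[:3,:3].T@V[:3,3],V[2,:3])
a=cv2.imread('pics/scene0.png');b=cv2.imread('pics/side0.png');print(get_obs())
"
```

```text
scene [ 1.17220611 -0.27149407  0.92140207] [-0.57955227  0.23087028 -0.78154852]
side [ 0.46016032 -0.91245547  0.6484356 ] [ 0.06594298  0.83104837 -0.55227722]
wrist [ 0.29013421 -0.55756826  0.37202078] [-0.26068018 -0.0996399  -0.96026962]
{'time_s': 0.15, 'joint_pos': array([-1.20636554e+00,  3.53522352e-01,  1.63395330e+00,  2.72931667e-05,
        1.15521588e+00, -2.39586231e-03]), 'joint_vel': array([-0.00213203, -0.00264256, -0.00251485, -0.00116539,  0.00036747,
       -0.00026031]), 'joint_efforts': array([ 9.66183834e-04, -6.05636287e+01, -3.42337060e+01,  9.27482483e-05,
        6.12082935e-03,  2.05597195e-05]), 'position': array([ 0.22404567, -0.58309069,  0.24771762]), 'orientation': array([ 9.83227734e-01,  1.82381249e-01, -8.66375685e-05, -5.42707954e-04]), 'wrist_force': array([0.10462096, 0.14030663, 1.00137153]), 'ft_torque': array([-0.00400737,  0.02238645,  0.00925477]), 'grip_force': 0.0, 'gripper_width': 0.0854985830049887}
```

View pics/scene0.png

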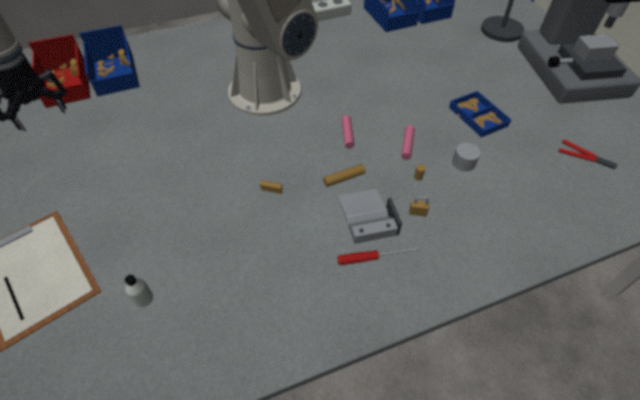

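View pics/side0.png

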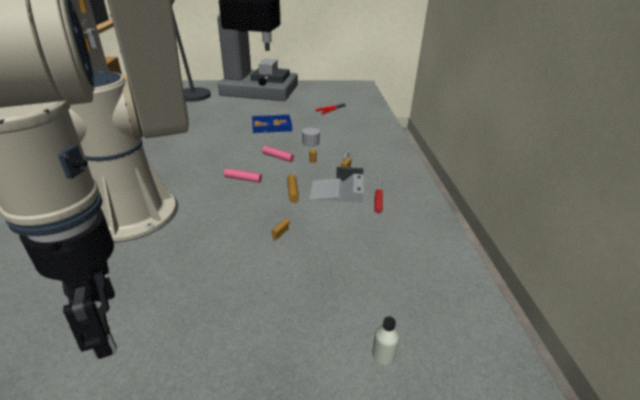

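The scene view shows the bar at about (345,175) and the block at about (370,215), with the stop at its right end (395,213). The lock cylinder is at (272,186), the stub at (420,172), the padlock at (420,208) and the screwdriver at (375,257). The side view agrees: bar (293,188), block (337,188).

```bash
python3 -c "
from h import *
c=load('scene0')
for n,uv,z in [('barL',(326,180),.015),('barR',(363,170),.015),('rampTL',(339,193),0),('rampTR',(377,190),0),('blkBL',(354,241),0),('blkBR',(400,234),0),('stopT',(391,200),.052),('lock',(272,186),.016),('stub',(420,172),.02),('pad',(420,208),.02),('scrL',(339,260),.01),('scrR',(420,249),.01)]: print(n,ray(c,uv,z).round(3))
K=load('wrist0');print(K['intrinsics'])
# go look: TCP above midpoint, camera offset along tool x
p=[(ray(c,(345,175),.015)+ray(c,(372,218),.02))/2][0]
print(p)
from scipy.spatial.transform import Rotation as R
for psi in (0,np.pi/2,-np.pi/2,np.pi):
  q=(R.from_euler('z',psi)*R.from_euler('x',np.pi)).as_quat()
  print(psi,kinematics.solve_ik([p[0],p[1],.33],q))
"
```

```text
barL [0.455 0.038 0.015]
barR [0.459 0.149 0.015]
rampTL [0.5   0.058 0.   ]
rampTR [ 0.529  0.16  -0.   ]
blkBL [0.657 0.032 0.   ]
blkBR [0.681 0.15  0.   ]
stopT [0.608 0.155 0.052]
lock [ 0.422 -0.108  0.016]
stub [0.529 0.292 0.02 ]
pad [0.639 0.228 0.02 ]
scrL [ 0.699 -0.028  0.01 ]
scrR [0.744 0.17  0.01 ]
[[344.1353707    0.         319.3251552 ]
 [  0.         344.1353707  199.24364998]
 [  0.           0.           1.        ]]
[0.53990322 0.095793   0.0175    ]
0 [ 1.72863289e-01  1.62745571e-01  1.70131341e+00 -4.44089210e-16
  1.27753367e+00  1.74365962e+00]
1.5707963267948966 [ 1.72863289e-01  1.62745571e-01  1.70131341e+00 -4.44089210e-16
  1.27753367e+00  1.72863289e-01]
-1.5707963267948966 [ 0.17286329  0.16274557  1.70131341  0.          1.27753367 -2.96872936]
3.141592653589793 [ 0.17286329  0.16274557  1.70131341  0.          1.27753367 -1.39793304]
```

```bash
python3 -c "
from h import *
from scipy.spatial.transform import Rotation as R
print(bot.tcp_to_tips)
q=(R.from_euler('z',-.15)*R.from_euler('x',np.pi)).as_quat()
bot.reach([.56,.09,.30],q)
c=shot('wrist','w1'); print(get_obs()['time_s'])
cv2.imwrite('pics/w1b.png',cv2.resize(c['frame'][:,:,::-1],(800,500),interpolation=cv2.INTER_CUBIC))
"
```

```text
0.017
2.8667
```

View pics/w1b.png

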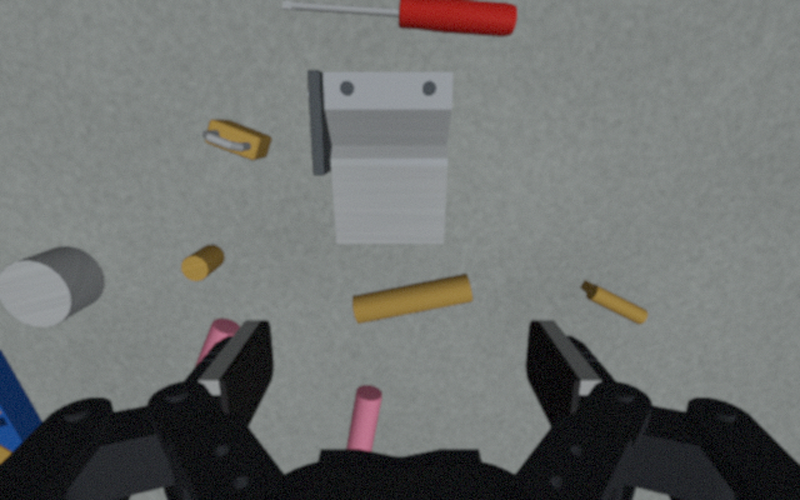

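The wrist view (800 px scale) shows the ramp foot at (337,243)–(445,242), the lip at (332,159)–(448,159) and the top edges at (326,109)/(453,109) and (323,73)/(452,72). The bar runs from (357,308) to (468,288), with the stop plate on the left.

```bash
cat >> h.py <<'E'
def bar(c,z,near):
    hsv=cv2.cvtColor(c['frame'],cv2.COLOR_RGB2HSV); m=cv2.inRange(hsv,(12,100,50),(32,255,255))
    cs=cv2.findContours(m,cv2.RETR_EXTERNAL,cv2.CHAIN_APPROX_NONE)[0]
    p=proj(c,near)
    cs=[k for k in cs if cv2.contourArea(k)>300]
    k=min(cs,key=lambda k:np.linalg.norm(k[:,0].mean(0)-p))
    # outline points onto the plane of the bar axis height
    P=np.array([ray(c,u,z)[:2] for u in k[:,0].astype(float)])
    r=cv2.minAreaRect((P*1000).astype(np.float32)); b=cv2.boxPoints(r)/1000
    e=[b[1]-b[0],b[2]-b[1]]; L=max(e,key=np.linalg.norm); L=L*np.sign(L[1])
    return np.array(r[0])/1000,L/np.linalg.norm(L),sorted(r[1])
E
python3 -c "
from h import *
c=load('w1')
g=lambda u,v,z: ray(c,(u*.8,v*.8),z)[:2]
pts=[('foot',(337,243),(445,242),0,-97.5),('lip',(332,159),(448,159),.0135,-11.5),('top1',(326,109),(453,109),.034,32),('top2',(323,73),(452,72),.034,62)]
S=[];T=[]
for n,a,b,z,x in pts:
  A,B=g(*a,z),g(*b,z); d=A-B; print(n,A.round(4),B.round(4),np.linalg.norm(d).round(4),np.arctan2(-d[0],d[1]).round(3)); S+=[(x,60),(x,-50)];T+=[A*1000,B*1000]
S=np.array(S,float);T=np.array(T)
ms,mt=S.mean(0),T.mean(0);U,_,Vt=np.linalg.svd((S-ms).T@(T-mt));R2=(U@Vt).T;t=mt-R2@ms
print('seat',t,'yaw',np.arctan2(R2[1,0],R2[0,0]),'res',(T-(S@R2.T+t)).round(1).tolist())
ce,L,wh=bar(c,.015,[.46,.09,.015]);print('bar',ce,L,wh,'in V',R2.T@(ce*1000-t),R2.T@L)
"
```

```text
foot [0.5241 0.1591] [0.5087 0.0497] 0.1105 -0.141
lip [0.6085 0.1457] [0.5922 0.0382] 0.1087 -0.15
top1 [0.6519 0.1393] [0.6355 0.0309] 0.1096 -0.15
top2 [0.6807 0.1361] [0.6652 0.0283] 0.1089 -0.143
seat [611.34353567  85.43258955] yaw -0.14453861737074683 res [[0.6, 0.2], [1.0, -0.3], [-0.1, -0.8], [-0.6, 0.6], [0.3, -0.9], [-0.3, -0.4], [-0.6, 0.3], [-0.3, 1.3]]
bar [0.45847696 0.09235404] [-0.05432254  0.9985234 ] [29.402605056762695, 121.70707702636719] in V [-152.2694926   -15.16899204] [-0.19757928  0.98028688]
```

```bash
cat >> h.py <<'E'
from scipy.spatial.transform import Rotation as R
SEAT=np.array([.61134,.08543]); YAW=-.1445
RV=R.from_euler('z',YAW).as_matrix()[:2,:2]
def w(x,y): return SEAT+RV@np.array([x,y])/1000     # block frame mm -> world m
def v(p): return RV.T@(np.asarray(p)[:2]-SEAT)*1000
def Q(dyaw=0): return (R.from_euler('z',YAW+dyaw)*R.from_euler('x',np.pi)).as_quat()
def P(x,y,z): return [*w(x,y),z/1000]
def where(c,z,near):
    ce,L,wh=bar(c,z,near); l=RV.T@L; print('bar V',v(ce).round(1),'tilt',np.arctan2(-l[0],l[1]).round(3),np.round(wh,1)); return v(ce)
E
python3 -c "
from h import *
c=load('w1')
for u,z in (((352,392),.0),((381,392),.015),((355,392),.015),((368,388),.03)): print(v(ray(c,(u[0]*.8,u[1]*.8),z)))
c=load('scene0')
for uv in ((344,115),(350,147),(409,126),(407,157)): print(v(ray(c,uv,.01)))
"
```

```text
[-272.63565966   51.3394889 ]
[-262.49173275   17.5867108 ]
[-262.32652762   46.10004375]
[-247.2215079    30.41158603]
[-403.294386     53.26792002]
[-260.94398191   32.35745465]
[-307.38487103  236.33426314]
[-183.34873467  182.94918595]
```

```bash
python3 -c "
from h import *
hand.move_gripper(.06)
bot.reach(P(-205,-13,80),Q())
bot.servo_line(P(-205,-13,28),velocity=.1)
f0=get_obs()['wrist_force'][2]
for z in range(26,13,-2):
    bot.servo_line(P(-205,-13,z),velocity=.05); o=get_obs(); f=o['wrist_force'][2]-f0; print(z,f.round(2),o['position'][2].round(4))
    if abs(f)>3: bot.servo_line(P(-205,-13,z+4),velocity=.05);break
c=shot('side','s2'); print(get_obs()['time_s'],o['gripper_width'])
cv2.imwrite('pics/s2b.png',cv2.resize(c['frame'][130:250,220:420,::-1],(800,480),interpolation=cv2.INTER_CUBIC))
"
```

```text
26 -0.01 0.0264
24 -0.04 0.024
22 0.05 0.0219
20 -0.86 0.0199
18 -0.26 0.0179
16 -0.54 0.0159
14 -0.33 0.0139
6.75 0.0597417549520536
```

View pics/s2b.png

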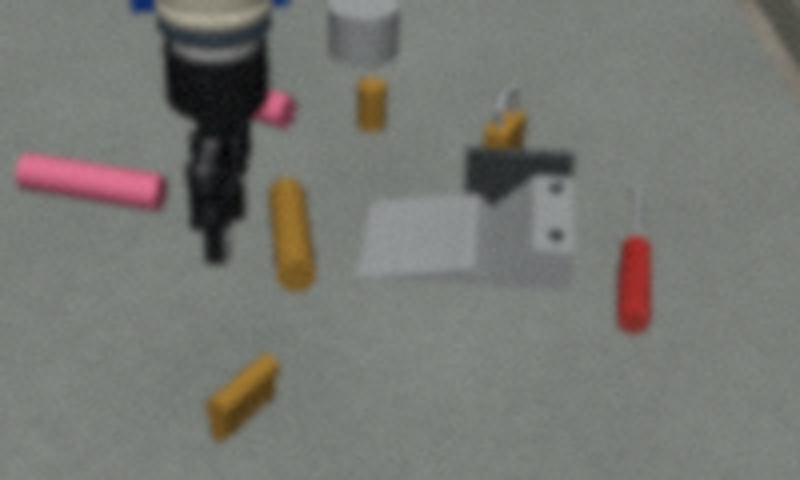

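The side view crop shows the fingertips just behind the bar at about (215,260). They are low and not touching anything, and the path to the ramp is clear.

```bash
python3 -c "
from h import *
def st(x,y,z,d,vel):
    bot.servo_line(P(x,y,z),Q(d),velocity=vel); c=vision.read_camera('wrist'); b=where(c,.015,P(-150,-10,15)); o=get_obs(); print(x,o['wrist_force'].round(1),o['time_s']); return b
st(-188,-13,16,-.06,.04)
st(-175,-12,16,-.06,.03)
st(-165,-12,16,-.06,.03)
c=shot('wrist','w3')
cv2.imwrite('pics/w3b.png',c['frame'][:,:,::-1])
"
```

```text
bar V [-147.5  -13.8] tilt 0.192 [ 29.6 132.7]
-188 [-0.2  0.5 -0.5] 7.375
bar V [-132.5  -11.5] tilt 0.167 [ 29.6 132.8]
-175 [-0.7 -0.  -0.7] 8.0083
bar V [-127.3  -10.6] tilt 0.158 [ 29.8 132.6]
-165 [ 0.2 -0.5 -0.6] 8.5417
```

View pics/w3b.png

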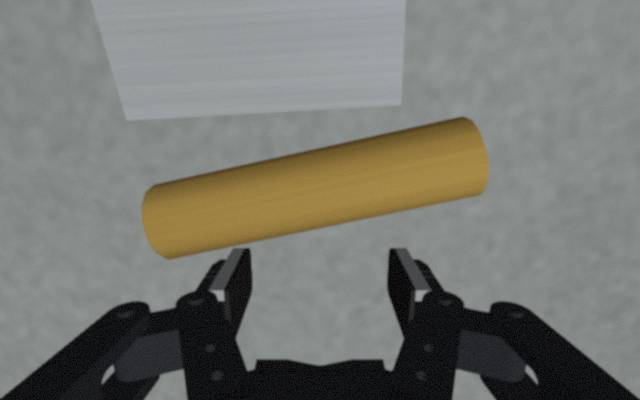

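The wrist view shows the bar from (165,220) to (475,155), still askew with a small gap to the fingertips at (235,250)/(400,250); the ramp foot is just ahead at row ~110. It rolls freely without yawing, so I'll widen the fingers and let the ramp square it up.

```bash
cat >> h.py <<'E'
def ramp(x): return float(np.clip((x+97.5)/80*13.5,0,13.5))
def st(x,y,z,d,vel,bz=None):
    bot.servo_line(P(x,y,z),Q(d),velocity=vel); c=vision.read_camera('wrist'); xb=x+27; b=where(c,(15+ramp(xb))/1000,P(xb,-8,15+ramp(xb))); o=get_obs(); print('tcp',x,y,o['wrist_force'].round(1),o['time_s'].__round__(2)); return b
E
python3 -c "
from h import *
bot.servo_line(P(-168,-10,16),Q(-.1),velocity=.04)
hand.move_gripper(.078)
st(-160,-9,13,-.1,.04)
st(-140,-9,13,-.1,.03)
st(-120,-9,13.5,-.1,.03)
"
```

```text
bar V [-118.3   -9.7] tilt 0.114 [ 29.7 133. ]
tcp -160 -9 [ 0.2  0.1 -0.4] 9.58
bar V [-103.2   -8.4] tilt 0.088 [ 29.9 133.1]
tcp -140 -9 [-0.1 -0.   0.2] 10.45
bar V [-94.9  -9.5] tilt -0.093 [ 31.5 133.1]
tcp -120 -9 [-1.1 -0.6 -1.4] 11.32
```

```bash
python3 -c "
from h import *
for x,d in ((-100,-.05),(-80,-.02),(-60,0),(-46,0)):
    st(x,-12,14+ramp(x+27),d,.03)
c=shot('wrist','w4'); cv2.imwrite('pics/w4b.png',c['frame'][:,:,::-1])
"
```

```text
bar V [-74.8 -11.3] tilt -0.05 [ 31.2 132.7]
tcp -100 -12 [-0.7 -0.5 -0.7] 12.21
bar V [-54.5 -11. ] tilt -0.02 [ 31.2 132.7]
tcp -80 -12 [-1.4  0.1 -0.7] 13.08
bar V [-34.5 -10.5] tilt 0.0 [ 31.2 132.6]
tcp -60 -12 [-0.6 -0.1  0.3] 13.96
bar V [-20.2 -10.4] tilt 0.0 [ 31.2 132.8]
tcp -46 -12 [-0.4  0.2 -0.9] 14.63
```

View pics/w4b.png

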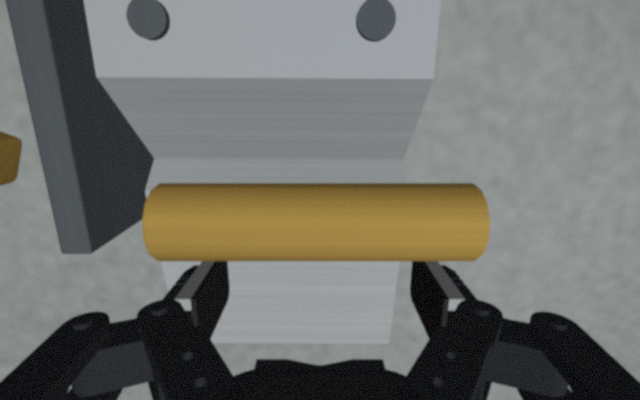

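The wrist view shows the bar lying square across the ramp top at rows 185–260 (columns 145–488), just short of the groove. Its left end clears the stop plate slightly. Next it goes over the lip.

```bash
python3 -c "
from h import *
bot.servo_line(P(-33,-12,27.5),velocity=.03)
bot.dwell(.2)
bot.servo_line(P(-50,-12,40),velocity=.08)
bot.servo_line(P(-50,-12,120),velocity=.15)
c=shot('wrist','w5'); where(c,.023,P(0,-12,23)); o=get_obs(); print(o['time_s'],o['wrist_force'])
cv2.imwrite('pics/w5b.png',c['frame'][:,:,::-1])
"
```

```text
bar V [  0.2 -10.7] tilt -0.01 [ 28.7 125.9]
16.6167 [ 0.41900889 -0.05839835  0.09052642]
```

View pics/w5b.png

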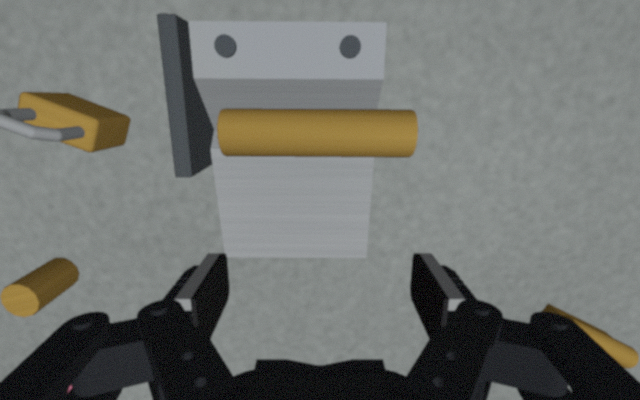

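The wrist view shows the bar seated in the groove (columns 218–418, row 132), about 10 mm short of the stop plate. Next I'll push its open end.

```bash
python3 -c "
from h import *
q=Q(np.pi/2)
bot.reach(P(0,-105,120),q); hand.move_gripper(0.0)
bot.servo_line(P(0,-105,27),velocity=.12)
bot.servo_line(P(0,-86,27),velocity=.06)
f0=get_obs()['wrist_force'][:2]
y=-86
while y<-62:
    y+=1; bot.servo_line(P(0,y,27),velocity=.03); o=get_obs(); f=RV.T@(o['wrist_force'][:2]-f0)
    print(y,f.round(1),end=' ')
    if f[1]<-10: break
bot.dwell(.2); print(get_obs()['wrist_force'],get_obs()['time_s'])
c=shot('scene','sc6'); where(c,.023,P(0,0,23))
cv2.imwrite('pics/sc6b.png',cv2.resize(c['frame'][140:280,280:460,::-1],(720,560),interpolation=cv2.INTER_CUBIC))
"
```

```text
-85 [0.9 1.3] -84 [0.4 0.3] -83 [0.4 0.9] -82 [ 1. -0.] -81 [ 0.2 -0.4] -80 [-0.8 -1.8] -79 [-0.7 -0.7] -78 [ 0.9 -0.8] -77 [-0.2 -0.9] -76 [ 0.4 -1. ] -75 [ 0.2 -0.8] -74 [ 1.1 -0.9] -73 [ 0.8 -0.3] -72 [ 2.1 -1.4] -71 [-0.  -1.2] -70 [ 1.5 -0.9] -69 [ 0.5 -6.8] -68 [  1.5 -12.5] [ -0.52125169 -13.33901821   2.0341489 ] 24.9667
bar V [-1.3 12.9] tilt 0.009 [ 30.6 108. ]
```

View pics/sc6b.png

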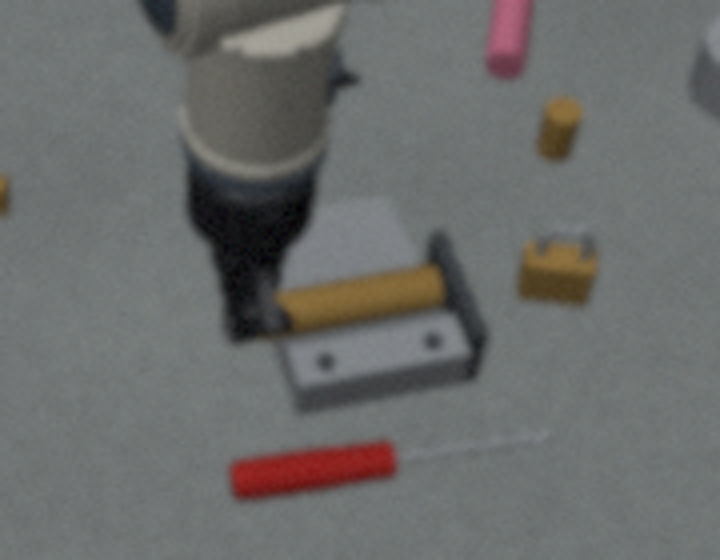

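The force rose to about 12 N at the expected place, and the view shows the bar against the plate at (443,285). I'll back off, check and hand in.

```bash
python3 -c "
from h import *
bot.servo_line(P(0,-71,27),velocity=.02)
bot.servo_line(P(0,-105,27),velocity=.06)
bot.servo_line(P(-20,-105,130),velocity=.15)
c=shot('wrist','w7'); where(c,.023,P(0,0,23)); print(get_obs()['time_s'],get_obs()['wrist_force'])
cv2.imwrite('pics/w7b.png',c['frame'][:,:,::-1])
"
```

```text
bar V [  0.  -18.2] tilt -0.008 [28.3 82.5]
26.9333 [ 0.37331724  0.14211763 -0.201321  ]
```

View pics/w7b.png

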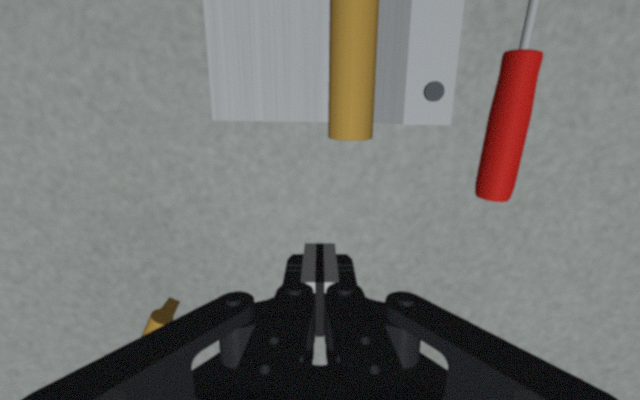

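The wrist view shows the bar in the groove with its open end at (350,137). That puts the end at y ≈ -59.5 mm, fully home, and the fingers are clear.

```bash
python3 -c "
from h import *
bot.dwell(.3); print(hand_in())"
```

```text
the job is handed in; nothing more can be done
None
```

I rolled the bar up the ramp into the groove and pushed it against the stop plate; at the last look it lay in the groove with the gripper clear, and I handed the job in at about 27 s.

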